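# Close up a water purifier after a filter change and lock its cover with the slot key

## Task

The new filters are in the white water purifier that lies on its back on the counter: first turn the flow knob on its front clockwise to its end stop so that the water is shut off, then swing the hinged filter cover fully shut. Take the flat-bladed key from the teak stand, put its blade in the slot of the round latch on the cover and turn the latch with the key clockwise, a quarter turn, until it comes home against its stop. Put the key back in the slot of the stand, upright and resting on its shoulder, let go, and leave the jar, the container and the whistle weight standing where they are.

Things in the scene. Friction and masses are not known exactly. Their poses are not given: they have to be found in the camera images.
- knob (a joint): Flow knob of the purifier: turns about the vertical, clockwise seen from above as the value grows, from 0 (open) to its end stop at 1.60 rad (water shut off). It stays where it is left (friction 0.06 N m) and starts between 0.15 and 0.70.
- knob_grip (a point): On the knob's axis at the height to grip it, 142 mm above the counter, 7 mm below the top of the grip bar: an upright black bar 57 mm long (this frame's x, turning with the knob), 14 mm thick (y), 32 mm tall, on a disc of 60 mm diameter whose face lies 23 mm below this point. The purifier's flat front (250 x 360 mm over all) is 37 mm below it.
- cover (a joint): Filter cover, a white plate 244 mm along its hinge, 172 mm from hinge to free edge, 8 mm thick: 0 = shut flat, 1.57 = upright, at most 1.85. Starts open between 1.40 and 1.75. The hinge is stiff (0.32 N m): the cover stays at any angle and must be pushed all the way down on its outer face (2 to 5 N near the free edge). The latch sits at the middle of its width.
- cover_hinge (a point): Middle of the hinge line, 105 mm above the counter, at the cover's underside, 8 mm from its outer face. The frame moves with the cover: x along the hinge, y from the hinge to the free edge, z out of the outer face. With the cover shut z points up and y points towards the knob, whose axis is 257 mm from the hinge.
- cover_edge (a point): Middle of the cover's free edge, on top of a 6 mm wide finger lip that stands 6 mm proud of the outer face: 172 mm from the hinge.
- latch (a joint): Slotted quarter-turn latch in the cover: 0 = unlocked, slot parallel to the hinge; grows clockwise seen from above on the shut cover, to its stop at 1.571 rad = locked, slot square to the hinge. It stays where it is left (friction 0.10 N m) and starts between 0 and 0.30.
- latch_mouth (a point): Centre of the mouth of the latch's slot, on the latch's axis: a grey disc of 60 mm diameter, 14 mm proud of the cover's outer face, 127 mm from the hinge. Slot 52 mm long (this frame's x, turning with the latch), 7 mm wide (y), mouth bevelled 1.5 mm, 12 mm deep; z points out of the cover. Shut: mouth 127 mm above the counter. The key has play in it and turns about 0.09 rad farther than the latch.
- key_grip (a point): Centre of the key's black handle, a flat upright paddle 56 mm wide (x), 14 mm thick (y), 62 mm tall, to be pinched across its thickness; 90 mm above the blade's tip, z points from tip to handle. Below the paddle: a shoulder 62 x 24 x 14 mm, then the steel blade. Key 120 mm long, about 0.12 kg. At the start it stands in the stand, this point 105 mm above the counter.
- key_tip (a point): Middle of the blade's tip. The blade is 42 mm wide (along x), 3.5 mm thick (along y) and 45 mm long from tip to shoulder; its last 4 mm taper to 1.6 mm thick. At the start the tip is 15 mm above the counter, 45 mm down in the stand's slot.
- stand_slot (a point): Centre of the mouth of the slot in the teak stand, a fixed block 90 mm (x) x 60 mm (y) x 60 mm high; this point is on its top, 60 mm above the counter. The slot is 50 mm long (along x), 9 mm wide (along y), 52 mm deep; the key's shoulder rests on the block's top when the key is in.
- container: White plastic container with a lid, 94 mm diameter, 100 mm tall; origin at the centre of its underside. Not part of the job: stands beside the stand.
- jar: Glass jar with a steel lid, 76 mm diameter, 130 mm tall; origin at the centre of its underside. Not part of the job.
- weight: Pressure cooker whistle weight, 46 mm diameter, 62 mm tall; origin at the centre of its underside. Not part of the job.
There are look-alikes about, which are no part of the job. Of the things shaped like the part that bears key_grip, the black one is meant.

How it is judged:
On the way, in this order (a step that is already met when the one before it is completed fails the run):
1. the flow knob is turned clockwise to its end stop while the cover is still open (value of joint knob above 1.5 rad and value of joint cover above 1 rad), for 0.2 s.
2. the filter cover is fully shut, with the latch still unlocked (value of joint cover below 0.035 rad and value of joint latch below 0.6 rad), for 0.2 s.
3. the key's blade is down in the latch's slot (horizontal distance between key_tip and latch_mouth below 0.01 m and z of key_tip in the frame of latch_mouth below -0.005 m and value of joint latch below 1.2 rad), for 0.1 s.
4. the latch is turned to its stop with the key in its slot (value of joint latch above 1.46 rad and value of joint cover below 0.035 rad and horizontal distance between key_tip and latch_mouth below 0.012 m and z of key_tip in the frame of latch_mouth below -0.003 m), for 0.1 s.
5. the key stands in the stand again (horizontal distance between key_tip and stand_slot below 0.012 m and z of key_tip in the frame of stand_slot below -0.04 m), for 0.2 s.
At the end, for the whole second after the job is handed in: The knob is within 0.1 rad of its clockwise end stop, the cover is shut to within 0.035 rad (6 mm at its edge), the latch is within 0.11 rad of its locked stop, and the key stands still and upright (within 0.12 rad) in the stand's slot, its tip at least 40 mm down in it (all of step 5 and value of joint knob above 1.5 rad and value of joint cover below 0.035 rad and value of joint latch above 1.46 rad and angle between key_tip's own z axis and vertical below 0.12 rad and linear speed of key below 0.02 m/s); the robot touches nothing.
It fails at once if the latch is turned by the fingers instead of the key (contact force between the fingers and latch above 1 N and velocity of joint latch above 0.15 rad/s).
It fails at once if the container is knocked or moved by more than 30 mm (distance of container from where it was at the start of the episode above 0.03 m or angle between container's own z axis and vertical above 0.35 rad).
It fails at once if the glass jar is knocked or moved by more than 30 mm (distance of jar from where it was at the start of the episode above 0.03 m or angle between jar's own z axis and vertical above 0.35 rad).
It fails at once if the whistle weight is knocked or moved by more than 30 mm (distance of weight from where it was at the start of the episode above 0.03 m or angle between weight's own z axis and vertical above 0.35 rad).
It also fails if it takes over 72 s, if anything falls off the work surface, if the arm or the gripper's body presses on something with over 40 N, if the wrist force passes 120 N, or if a joint passes its speed limit or range.

## Robot

A 7-joint arm with a two-finger parallel gripper is mounted at the origin on the work surface. World frame = base frame: x ahead of the robot, y to its left, z up, the work surface at z = 0. Lengths are in m, angles in rad, forces in N, time in s.
With the tool pointing down it reaches from about 0.425 to 0.95 m from the base axis. Payload 4.7 kg.
Tool frame: the origin (TCP) lies on the centre line of the jaws, within the pads' length; the fingertips stand robot.nose_length ahead of it and the grasp point (between the pads) lies 8 mm behind it (robot.nose_length is the distance from the TCP to the fingertips, in m); z points along the fingers, x is the direction in which the jaws open and shut, and the axes are right-handed (so a half turn about z gives the same grasp; the last joint's range is limited). The gripper opens to 85 mm and grips with 20 to 120 N. Pads are 22 mm wide; open, the fingers measure 114 mm over their backs; the gripper's body (76 mm by 85 mm) begins 54 mm behind the grasp point. The pads swing forward as they close: fully open they stand 13 mm farther back than shut.
Start: joints at [-1.349, 0.469, -0.049, 1.532, 0.024, 1.141, -0.082], TCP at [0.167, 0.654, 0.242] pointing down, gripper open.
Joint ranges: [-2.59, 2.59], [-0.33, 1.99], [-1.39, 1.29], [0.1, 2.45], [-1.04, 4.18], [0.21, 1.99], [-2.66, 2.66]. Speed limits (rad/s): [2.57, 2.57, 3.14, 3.14, 3.14, 3.14, 3.14].

## Interface

Orientations are given as [roll, pitch, yaw] about the fixed x, y, z axes, in that order (R = Rz(yaw) Ry(pitch) Rx(roll)).
In Python, from plant import robot gives the robot as it stands. Calls block until the motion is done:
- robot.goto(position, orientation): joint-space move of the TCP to a pose.
- robot.move_straight(position, vel=0.15, attitude=None, contact_N=None): straight line of the TCP; attitude=None keeps the orientation; vel is the mean speed in m/s. With contact_N (N) it stops when the force on the tool has changed by that much, and returns True; else False.
- robot.move_joints(angles): joint-space move.
- robot.grip(opening, strength=None): opening from 0.0 (shut) to 1.0 (fully open); strength is the grip in N (None keeps the last); returns when the fingers have stopped.
- robot.sleep(seconds).
- robot.inverse_kinematics(position, orientation): joint angles nearest the present ones, or None.
- robot.sense(): the state.
- robot.grab_frame(name): name is "scene" or "top" or "wrist"; returns a dict with "image" (384x512x3 uint8, red, green, blue), "range_z" (384x512 float32, m along the optical axis (not along the pixel's ray), 0 where there is no reading), "fx", "fy", "cx", "cy" (pixels), "R" (3x3) and "t" (3): a world point X has camera coordinates R X + t. Camera axes: x right, y down, z forward; pixel columns grow to the right and rows downward; lengths in m; the calibration is good to about 2 mm. A picture is of the moment at which its call begins.
A pose or a line that the arm cannot do raises robot.IKError and nothing moves.
- robot.close_job(): hands the job in, once; it reports no verdict.
The state is a dict: "t": time; "joint_pos": joint angles; "joint_velocities": joint speeds; "effort": joint torques, N m; "tcp_pos": TCP position; "tcp_rot": TCP orientation; "wrist_force": force on the tool from outside, world axes, zero at the start; "torque": the same for the moment, N m; "opening": opening from 0.0 (shut) to 1.0 (fully open).
Only numpy, scipy, OpenCV 4.12 (cv2) and the standard library are available. Lean on these libraries where they do the work, as an engineer would, in place of code of your own. Each camera call takes 0.05 s, during which the arm holds its last target. There are 200 camera calls.

## Working session

There is one attempt and no reset: what is moved stays moved. The work goes in short steps, each a Python script; the robot and the scene stay as the last script left them, time stands still between calls to the robot, and variables do not carry over. Pictures are saved under pics/ and viewed, about 8 in all and at most 12, crops included, and the job is handed in when it is done.

```bash
mkdir -p pics; ls; python3 - <<'E'
from plant import robot
import cv2,numpy as np,pickle
F={}
for n in("scene","top"):
    f=robot.grab_frame(n);F[n]=f
    cv2.imwrite(f"pics/{n}0.png",cv2.resize(f["image"][:,:,::-1],(800,600),interpolation=cv2.INTER_CUBIC))
    print(n,f["fx"],f["cx"],f["cy"],(-np.array(f["R"]).T@f["t"]).round(3),np.array(f["R"]).round(2).tolist())
pickle.dump(F,open("f0.pkl","wb"))
s=robot.sense();print(s["tcp_rot"],s["wrist_force"],s["t"],robot.nose_length)
E
```

```text
pics
scene 398.6220878336748 254.06165994706902 197.1888849622835 [1.215 0.42  0.904] [[-0.41, 0.91, 0.01], [0.65, 0.3, -0.7], [-0.64, -0.28, -0.71]]
top 494.3325267597328 251.14574049916885 190.26396436593654 [0.378 0.114 1.251] [[-0.0, -1.0, -0.01], [-0.99, 0.0, -0.12], [0.12, 0.01, -0.99]]
[3.14152658e+00 1.76081090e-03 1.32008163e+00] [-0.34376894  0.14901304 -0.79682201] 0.1 0.011
```

View pics/top0.png

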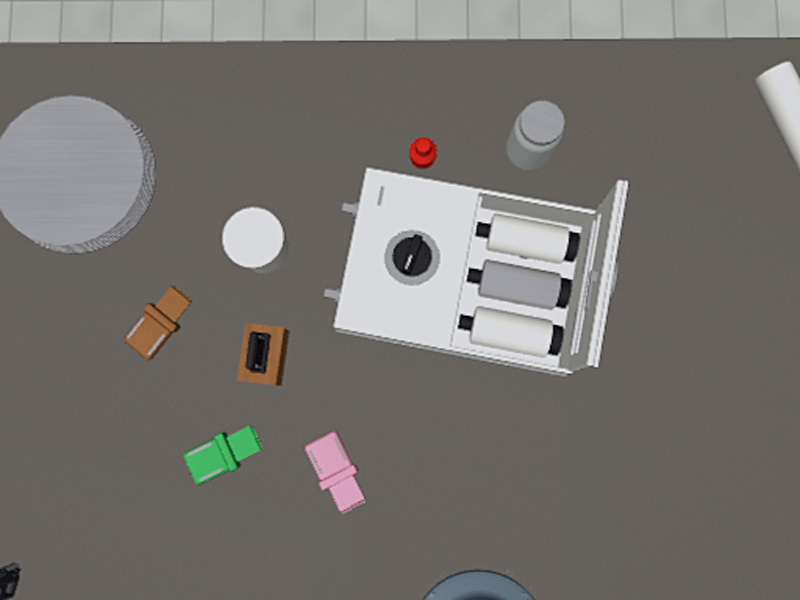

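View pics/scene0.png

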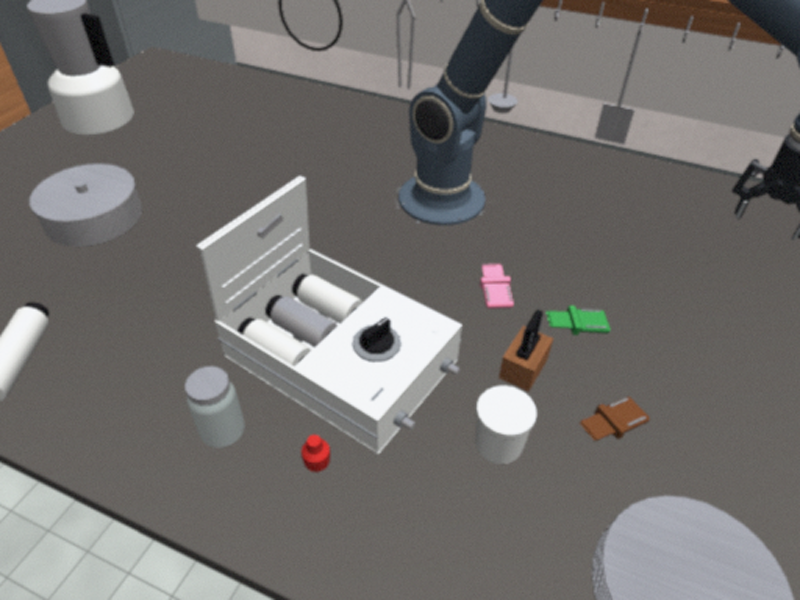

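The top view shows the purifier with the knob at about (412,257), the raised cover on the right with its hinge towards −y, and the key in its stand at (258,352). The container, weight and jar are at (253,240), (423,152) and (535,135). The green, pink and brown look-alikes lie flat. Next I'll measure with depth.

```bash
cat > h.py <<'E'
import numpy as np,cv2,pickle
def cloud(f):
    z=f["range_z"];v,u=np.mgrid[:z.shape[0],:z.shape[1]]
    c=np.stack([(u-f["cx"])/f["fx"]*z,(v-f["cy"])/f["fy"]*z,z],-1)
    P=(c-np.array(f["t"]))@np.array(f["R"]); P[z<=0]=np.nan
    return P
def pix(f,u,v,h):  # pixel (orig res) -> world point on plane z=h
    R=np.array(f["R"]);o=-R.T@f["t"];d=R.T@[(u-f["cx"])/f["fx"],(v-f["cy"])/f["fy"],1]
    return o+d*(h-o[2])/d[2]
def rect(P,lo,hi,c,r):
    m=(P[...,2]>lo)&(P[...,2]<hi)&(np.hypot(P[...,0]-c[0],P[...,1]-c[1])<r)
    q=P[m]; (x,y),(w,h),a=cv2.minAreaRect((q[:,:2]*1000).astype(np.float32))
    if w<h: w,h,a=h,w,a+90
    return len(q),np.round([x,y,w,h],1),round(((a+90)%180)-90,1),np.median(q[:,2]).round(4)
E
python3 - <<'E'
from h import *
F=pickle.load(open("f0.pkl","rb"));s=1/1.5625
t=F["top"]
for n,u,v,h in[("knob",412,257,.145),("key",258,350,.13),("cont",253,238,.1),("weight",423,146,.06),("jar",541,120,.13),("cornA",367,169,.105),("cornB",334,328,.105),("stand1",244,324,.06),("stand2",288,328,.06),("stand3",281,384,.06),("stand4",238,380,.06)]:
    print(n,pix(t,u*s,v*s,h).round(4))
for n in F:
    P=cloud(F[n]); k=pix(t,412*s,257*s,.145); e=pix(t,258*s,352*s,.13);
    print(n,"knob",rect(P,.138,.16,k,.06),"disc",rect(P,.112,.126,k,.06))
    print(" key",rect(P,.10,.15,e,.06),"stand",rect(P,.05,.066,e,.08))
    # front face and cover
    m=(P[...,2]>.09)&(P[...,2]<.112)&(np.hypot(P[...,0]-k[0],P[...,1]-k[1])<.15); q=P[m]; print(" face z",np.median(q[:,2]))
    m=(P[...,2]>.15)&(P[...,2]<.32)&(P[...,1]<k[1]-.1)&(P[...,1]>k[1]-.4)&(abs(P[...,0]-k[0])<.2); q=P[m]
    c=q.mean(0);_,_,V=np.linalg.svd(q-c,full_matrices=False);print(" cover",len(q),c.round(3),V.round(3).tolist(),q[:,2].max())
im=t["image"][:,:,::-1]
a=cv2.resize(im[125:205,220:310],(400,356),interpolation=cv2.INTER_CUBIC);b=cv2.resize(im[195:255,140:200],(356,356),interpolation=cv2.INTER_CUBIC)
cv2.imwrite("pics/crop1.png",np.hstack([a,b]))
E
```

```text
knob [0.5756 0.1023 0.145 ]
key [0.4417 0.3266 0.13  ]
cont [0.6136 0.3435 0.1   ]
weight [0.77   0.0833 0.06  ]
jar [ 0.7864 -0.0922  0.13  ]
cornA [0.7193 0.1702 0.105 ]
cornB [0.4757 0.2185 0.105 ]
stand1 [0.486  0.3625 0.06  ]
stand2 [0.4797 0.294  0.06  ]
stand3 [0.3934 0.3033 0.06  ]
stand4 [0.3996 0.3697 0.06  ]
scene knob (126, array([585.1, 103.9,  57.6,  15.5]), -18.3, np.float64(0.1468)) disc (217, array([587.5, 102.6,  74.2,  71. ]), -15.2, np.float64(0.1177))
 key (150, array([445.6, 336.9,  56.1,  16.1]), -5.6, np.float64(0.1288)) stand (388, array([442.7, 338.1,  94. ,  60.2]), -7.6, np.float64(0.0587))
 face z 0.10413731600197462
 cover 2777 [ 0.546 -0.143  0.222] [[0.98, -0.197, -0.003], [-0.011, -0.04, -0.999], [0.197, 0.979, -0.042]] 0.279266691552384
top knob (157, array([581.6, 102.1,  55.9,  13.9]), -21.0, np.float64(0.1475)) disc (435, array([581.4, 101.4,  79.6,  75.5]), 15.7, np.float64(0.1172))
 key (202, array([441.7, 334.6,  55. ,  15.4]), -5.8, np.float64(0.1316)) stand (608, array([440.2, 336.1,  89.9,  61.1]), -7.2, np.float64(0.0586))
 face z 0.10404105762012004
 cover 1914 [ 0.53  -0.143  0.247] [[-0.981, 0.195, -0.011], [0.014, 0.013, -1.0], [-0.195, -0.981, -0.015]] 0.28082077330329147
```

View pics/crop1.png

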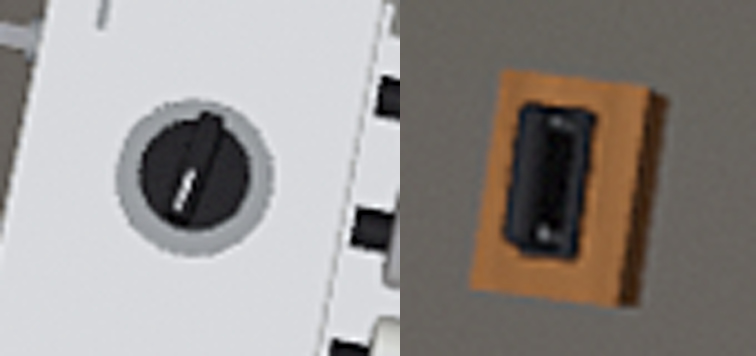

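The crop shows the knob's bar at about −20° and the key's black paddle upright in the stand. Depth from both cameras agrees to 2–4 mm. I'll move above the knob and refine with wrist-camera depth.

```bash
python3 - <<'E'
from plant import robot
from h import *
robot.goto([.583,.103,.30],[np.pi,0,np.radians(70)])
f=robot.grab_frame("wrist");P=cloud(f)
print("knob",rect(P,.138,.16,(.583,.103),.06)); print("disc",rect(P,.11,.126,(.583,.103),.06))
m=(P[...,2]>.095)&(P[...,2]<.111);print(np.nanmedian(P[m][:,2]))
s=robot.sense();print(s["joint_pos"],s["tcp_pos"],s["tcp_rot"],s["t"])
cv2.imwrite("pics/w1.png",f["image"][:,:,::-1])
E
```

```text
knob (841, array([582.2, 103.3,  56.3,  13.6]), -20.3, np.float64(0.1475))
disc (2427, array([582.3, 103.2,  80.7,  80.2]), 72.5, np.float64(0.1173))
0.10371830345582289
[-0.58064915  0.29806574  0.4266068   1.68425477 -0.13171597  1.18793814
  1.10252551] [0.58284564 0.1043023  0.29980645] [-3.14118658e+00 -1.28285074e-04  1.22381543e+00] 2.6083
```

View pics/w1.png

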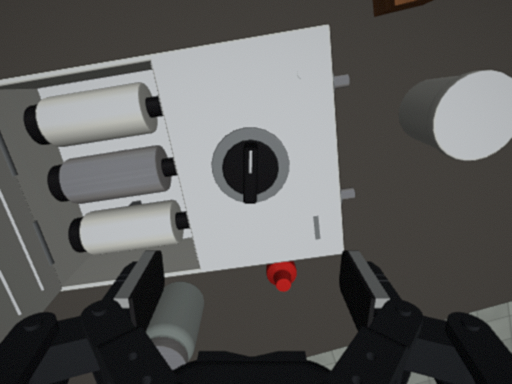

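The wrist view shows the knob bar centred at (250,172), in line with the jaws, and the surroundings are clear. Gripping and turning.

```bash
cat >> h.py <<'E'
def turn(robot,pos,y0,dmax,step,tlim,v=0.02):
    """turn tool clockwise about vertical through pos; stop when |torque z| change exceeds tlim"""
    b=robot.sense()["torque"][2]; a=0
    while a<dmax-1e-6:
        a=min(a+step,dmax); robot.goto(pos,[np.pi,0,y0-a])
        s=robot.sense(); tz=s["torque"][2]-b
        print(round(a,2),"yaw",round(s["tcp_rot"][2],3),"tz",round(tz,3),"F",np.round(s["wrist_force"],1),"t",round(s["t"],2))
        if abs(tz)>tlim: break
    return a
E
python3 - <<'E'
from plant import robot
from h import *
y0=np.radians(69.7);p=[.5823,.1033,.137]
robot.move_straight([.5823,.1033,.2],attitude=[np.pi,0,y0],vel=.2)
print(robot.move_straight(p,vel=.1,contact_N=15))
robot.grip(0,40)
s=robot.sense();print(s["opening"],s["wrist_force"],s["torque"],s["tcp_pos"],s["t"])
turn(robot,p,y0,1.6,.2,.5)
E
```

```text
False
0.14819128508012647 [-1.30481196 -1.67507527  3.7305305 ] [-0.18701908  0.21383657  0.05734474] [0.58224961 0.10309519 0.13726729] 4.6917
0.2 yaw 1.02 tz -0.097 F [-2.2 -1.   3.8] t 4.97
0.4 yaw 0.82 tz -0.151 F [-1.4 -1.   5. ] t 5.26
0.6 yaw 0.62 tz -0.125 F [-1.6 -0.3  4.6] t 5.54
0.8 yaw 0.42 tz -0.091 F [-2.1 -0.5  5.3] t 5.83
1.0 yaw 0.22 tz -0.081 F [-1.8 -0.5  5.8] t 6.11
1.2 yaw 0.021 tz -0.138 F [-1.2 -1.3  6. ] t 6.39
1.4 yaw -0.179 tz -0.082 F [-1.2 -0.3  5.5] t 6.67
1.6 yaw -0.372 tz 1.089 F [-1.  0.  6.] t 6.96
```

```bash
python3 - <<'E'
from plant import robot
from h import *
robot.grip(.6)
robot.move_straight([.5823,.1033,.30],vel=.25)
f=robot.grab_frame("wrist");P=cloud(f)
print("knob",rect(P,.138,.16,(.583,.103),.06))
m=(P[...,2]>.095)&(P[...,2]<.109)&(abs(P[...,0]-.58)<.3)
# purifier face outline
q=P[m];print("face",cv2.minAreaRect((q[:,:2]*1000).astype(np.float32)))
for c in("top","scene"):
    f=robot.grab_frame(c);P=cloud(f)
    hx=np.array([.533,-.149]);m=(P[...,2]>.16)&(P[...,2]<.275)&(abs(P[...,1]+.149)<.06)&(abs(P[...,0]-.533)<.11);q=P[m]
    c0=q.mean(0);V=np.linalg.svd(q-c0,full_matrices=False)[2];n=V[2];print(c,len(q),c0.round(4),n.round(4),"hinge dir deg",np.degrees(np.arctan2(-n[0],n[1])),"tilt",np.arcsin(n[2]*np.sign(n[1])))
# IK checks for the arc
E
```

```text
knob (849, array([583.2, 103.2,  56.6,  14. ]), 77.1, np.float64(0.1475))
face ((619.392333984375, 85.69610595703125), (488.89898681640625, 408.0771484375), 89.39220428466797)
top 1257 [ 0.5308 -0.1426  0.236 ] [0.1974 0.9803 0.0069] hinge dir deg -11.384054021329735 tilt 0.006929987253665655
scene 2107 [ 0.5396 -0.1415  0.221 ] [ 0.1953  0.9789 -0.0598] hinge dir deg -11.283502916085666 tilt -0.059880712054205316
```

The knob bar now stands at −102.9°, which is 1.60 rad past the hinge direction, so it is at its stop. Next I'll push the cover from behind along its arc.

```bash
python3 - <<'E'
from plant import robot
from h import *
a=np.radians(-11.3);xd=np.array([np.cos(a),np.sin(a),0]);yd=np.array([-np.sin(a),np.cos(a),0]);zd=np.array([0,0,1.])
H=np.array([.532,-.149,.105]);rpy=[np.pi,0,a]
def tcp(th,r=.157,gap=0,off=.062):
    n=-np.sin(th)*yd+np.cos(th)*zd
    c=H+off*xd+r*(np.cos(th)*yd+np.sin(th)*zd)+(.008+gap)*n
    return c-.011*yd+.011*zd
start=tcp(1.57,gap=.055)
ths=np.arange(1.5,.1,-.14)
way=[start+[0,0,.13],start]+[tcp(t) for t in ths]
bad=[i for i,p in enumerate(way) if robot.inverse_kinematics(p,rpy) is None];print("bad",bad)
if not bad:
    robot.grip(0)
    robot.move_straight([.583,.103,.42],vel=.3); robot.goto(way[0],rpy)
    print(robot.sense()["joint_pos"].round(2))
    print(robot.move_straight(start,vel=.2,contact_N=10))
    for p in way[2:]:
        r=robot.move_straight(p,vel=.12,contact_N=25)
        s=robot.sense();print(r,s["wrist_force"].round(1),(s["tcp_pos"]-p).round(3),round(s["t"],1))
        if r: break
    else:
        e=tcp(0); print(robot.move_straight(e-[0,0,.012],vel=.04,contact_N=14)); s=robot.sense();print(s["wrist_force"],s["tcp_pos"]-e,s["t"])
E
```

```text
bad []
[-0.38  0.41  1.02  1.47 -0.35  1.46  0.45]
False
False [-0.2 -1.1 -0. ] [-0. -0.  0.] 12.2
False [ 0.8 -0.7  0.4] [ 0.  0. -0.] 12.6
False [0.6 0.4 0.4] [ 0.     0.001 -0.   ] 12.9
False [-0.1  0.5  0. ] [ 0.     0.001 -0.001] 13.2
False [-0.5 -0.1 -0.2] [-0.     0.002 -0.001] 13.6
False [ 0.4 -0.9 -0.5] [-0.     0.002 -0.001] 13.9
False [-0.1  0.2  0.1] [-0.     0.001 -0.001] 14.2
False [ 0.1 -0.4  0.6] [-0.     0.001 -0.001] 14.6
False [0.7 0.6 0.1] [-0.     0.001 -0.001] 14.9
False [-0.1 -0.7  0.7] [-0.  0. -0.] 15.2
True
[-2.08468858  0.72713171  6.8335151 ] [-3.99564402e-04 -1.73222071e-03  8.70403676e-05] 16.1167
```

```bash
python3 - <<'E'
from plant import robot
from h import *
p=robot.sense()["tcp_pos"]
r=robot.move_straight([p[0],p[1],p[2]-.008],vel=.03,contact_N=20);s=robot.sense();print(r,s["wrist_force"],s["tcp_pos"])
robot.move_straight([p[0],p[1],.30],vel=.25)
# look over latch from the knob side
robot.goto([.5569,-.0245,.33],[np.pi,0,np.radians(75)])
F={n:robot.grab_frame(n) for n in("wrist","top","scene")};pickle.dump(F,open("f1.pkl","wb"))
L=(.5569,-.0245)
for n in F:
    P=cloud(F[n]);print(n,"disc",rect(P,.121,.14,L,.045))
    m=(P[...,2]>.09)&(P[...,2]<.12)&(np.hypot(P[...,0]-L[0],P[...,1]-L[1])>.04)&(np.hypot(P[...,0]-L[0],P[...,1]-L[1])<.075);q=P[m]
    A=np.c_[q,np.ones(len(q))][:,[0,1,3]];print(len(q),np.linalg.lstsq(A,q[:,2],rcond=None)[0].round(4),np.median(q[:,2]))
cv2.imwrite("pics/w2.png",cv2.resize(F["wrist"]["image"][:,:,::-1],(800,600)))
E
```

```text
True [-2.829152    0.37131694  7.64164729] [ 0.62121827 -0.01992859  0.12408014]
wrist disc (1940, array([557.2, -24.5,  59.4,  58.9]), 43.2, np.float64(0.1257))
9060 [-0.0096 -0.0369  0.1152] 0.11170264553129908
top disc (431, array([556.3, -24.8,  60.5,  58.3]), -59.9, np.float64(0.1254))
1108 [-0.0096 -0.0933  0.1155] 0.11033972537405103
scene disc (262, array([558.3, -23.7,  59.6,  59. ]), 16.6, np.float64(0.1259))
1127 [-0.0063 -0.0376  0.1139] 0.11198771853589944
```

View pics/w2.png

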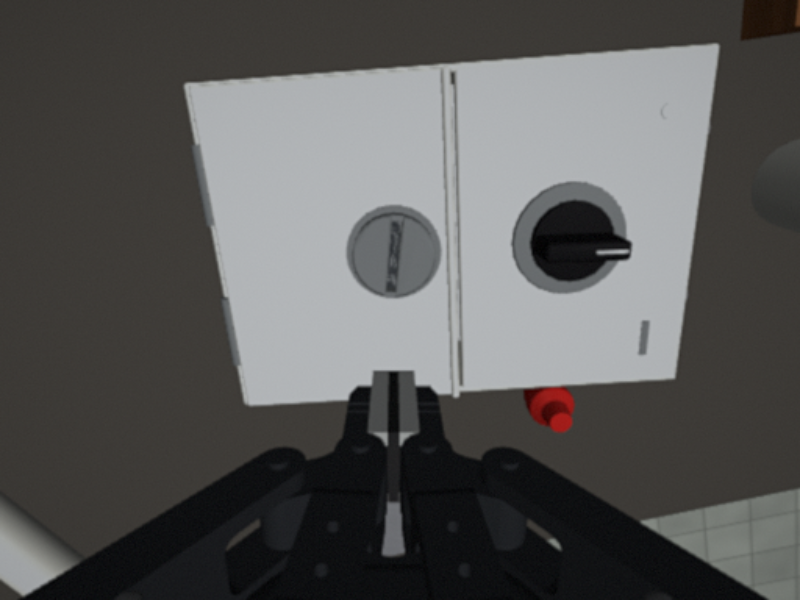

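The cover is shut: the latch disc is at its nominal height and the plate lies level with the frame. The slot runs from (401,217) to (390,291) in this picture. I'll compute its angle, then grip the key.

```bash
python3 - <<'E'
from h import *
F=pickle.load(open("f1.pkl","rb"));f=F["wrist"];s=1/1.5625
a=pix(f,401*s,217*s,.127);b=pix(f,390*s,291*s,.127);print(a,b,(a+b)/2,np.linalg.norm(a-b),np.degrees(np.arctan2((a-b)[1],(a-b)[0])))
P=cloud(f);d=P[...,:2]-[.5572,-.0245];g=np.radians(-11.3);xx=d@[np.cos(g),np.sin(g)];yy=d@[-np.sin(g),np.cos(g)]
m=(abs(xx)<.1)&(yy>-.1)&(yy<.03)&(np.hypot(xx,yy)>.035)&(P[...,2]<.125)&(P[...,2]>.1)
A=np.c_[xx[m],yy[m],np.ones(m.sum())];print("tilt",np.linalg.lstsq(A,P[m][:,2],rcond=None)[0])
# dark slot pixels on disc
im=cv2.cvtColor(f["image"],cv2.COLOR_RGB2GRAY)
W=np.array([[pix(f,u,v,.127)[:2] for u in range(225,280)] for v in range(130,190)])
gg=im[130:190,225:280];r=np.hypot(W[...,0]-.5572,W[...,1]+.0245);med=np.median(gg[r<.027])
k=(r<.0265)&(gg<med-12);q=(W[k]*1000).astype(np.float32);print(med,len(q),cv2.minAreaRect(q))
_,_,V=np.linalg.svd(q-q.mean(0));print(q.mean(0),np.degrees(np.arctan2(V[0,1],V[0,0])))
E
python3 - <<'E'
from plant import robot
from h import *
robot.move_straight([.5569,-.0245,.38],vel=.3)
robot.goto([.442,.336,.30],[np.pi,0,np.radians(83)])
robot.grip(.7)
f=robot.grab_frame("wrist");P=cloud(f)
print("key",rect(P,.10,.15,(.442,.336),.05)); print("top10mm",rect(P,.125,.15,(.442,.336),.05));print("stand",rect(P,.05,.066,(.442,.336),.07))
s=robot.sense();print(s["joint_pos"].round(2),s["tcp_pos"],s["t"])
cv2.imwrite("pics/w3.png",f["image"][:,:,::-1])
E
```

```text
[ 0.53164919 -0.01206623  0.127     ] [ 0.58148514 -0.0334053   0.127     ] [ 0.55656716 -0.02273577  0.127     ] 0.05421233398307367 156.8200580496568
tilt [3.88659847e-05 8.53183750e-05 1.11836542e-01]
107.0 359 ((557.1451416015625, -24.384450912475586), (9.407642364501953, 51.89011001586914), 69.67766571044922)
[555.93494  -23.770035] -20.018217
key (807, array([442.2, 336.4,  56.3,  15.9]), -6.0, np.float64(0.1328))
top10mm (716, array([442.1, 336.2,  56.3,  14. ]), -5.2, np.float64(0.133))
stand (2459, array([440.8, 337.3,  90.1,  60. ]), -7.2, np.float64(0.0589))
[-1.18  0.24  0.55  1.77 -0.14  1.17  0.86] [0.44197834 0.33601522 0.30000225] 20.9167
```

View pics/w3.png

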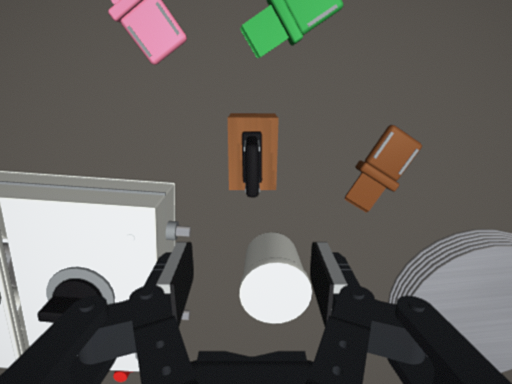

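The slot lies at about −20.2° with its axis at (557.2, −24.5) mm, and the cover's fitted tilt is zero. The picture shows the black key upright in the stand at (252,165), with the open jaws clear of the container. Grasping the key.

```bash
python3 - <<'E'
from plant import robot
from h import *
y=np.radians(84.3)
robot.move_straight([.4420,.3364,.17],attitude=[np.pi,0,y],vel=.2)
print(robot.move_straight([.4420,.3364,.097],vel=.08,contact_N=10))
robot.grip(0,70);s=robot.sense();print(s["opening"],s["wrist_force"].round(1),s["tcp_pos"],s["t"])
robot.move_straight([.4420,.3364,.30],vel=.15)
s=robot.sense();print(s["opening"],s["wrist_force"].round(1))
p=[.5572,-.0245,.30]
robot.goto(p,[np.pi,0,np.radians(69.8)])
F={n:robot.grab_frame(n) for n in("scene","wrist","top")};pickle.dump(F,open("f2.pkl","wb"))
s=robot.sense();print(s["tcp_pos"],s["tcp_rot"],s["joint_pos"].round(2),s["t"])
im=F["scene"]["image"][:,:,::-1];f=F["scene"]
X=np.array(f["R"])@np.array([.557,-.0245,.21])+f["t"];u,v=int(f["fx"]*X[0]/X[2]+f["cx"]),int(f["fy"]*X[1]/X[2]+f["cy"])
cv2.imwrite("pics/s2.png",np.hstack([cv2.resize(im[v-75:v+75,u-50:u+50],(400,600),interpolation=cv2.INTER_CUBIC),cv2.resize(F["wrist"]["image"][100:250,200:300,::-1],(400,600),interpolation=cv2.INTER_CUBIC)]))
print(u,v)
E
```

```text
False
0.15350123999455356 [-1.1 -0.4  3.3] [0.4422559  0.33657316 0.09740716] 23.2583
0.15475158025661678 [-0.1  0.1 -1.3]
[ 0.55734628 -0.02274364  0.29981689] [-3.14118563e+00 -2.22695385e-04  1.22130024e+00] [-0.73  0.29  0.87  1.78 -0.24  1.18  1.44] 26.325
200 170
```

View pics/s2.png

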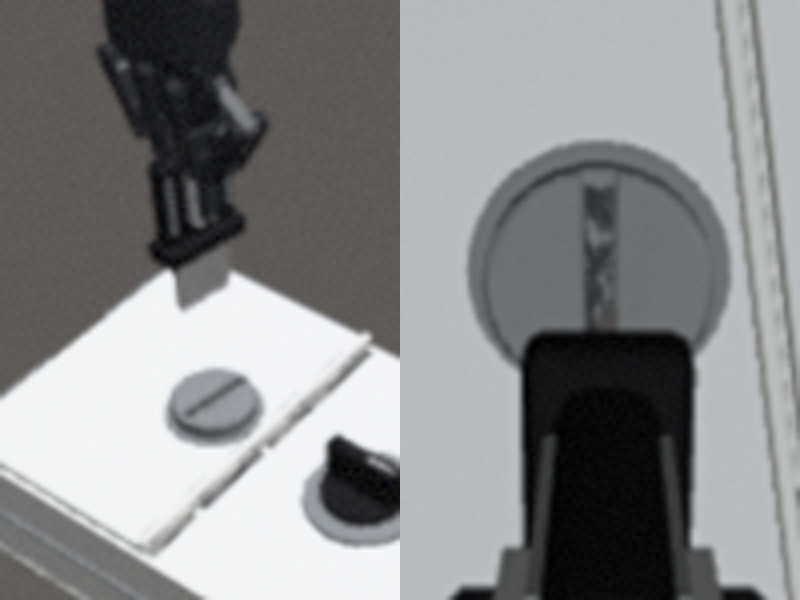

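The scene crop (left) shows the key hanging straight in the jaws above the latch. In the wrist crop (right) the slot is parallel to the key, about 2 px off. That matches the 1.7 mm arm lag when the picture was taken. Lowering into the slot.

```bash
python3 - <<'E'
from plant import robot
from h import *
robot.move_straight([.5572,-.0245,.215],vel=.12);robot.sleep(.3)
s=robot.sense();b=s["wrist_force"];print(s["tcp_pos"],s["tcp_rot"][2],b.round(1))
r=robot.move_straight([.5572,-.0245,.1985],vel=.03,contact_N=7)
s=robot.sense();print(r,s["tcp_pos"],"tip z~",s["tcp_pos"][2]-.082,(s["wrist_force"]-b).round(1),s["torque"].round(2),s["opening"],s["t"])
E
```

```text
[ 0.55746022 -0.02448444  0.21550162] 1.2183520654791296 [ 0.4  0.3 -1.3]
False [ 0.5572643  -0.02456697  0.19847968] tip z~ 0.11647967593380644 [-0.4 -0.6  0.1] [-0.03 -0.01 -0.01] 0.1563941294928128 28.1833
```

The blade went in without resistance, about 10.5 mm down. Turning.

```bash
python3 - <<'E'
from plant import robot
from h import *
p=[.5572,-.0245,.1985]; y0=np.radians(69.8)
turn(robot,p,y0,1.2,.2,.8)
turn(robot,p,y0-1.2,.5,.05,.55)
f=robot.grab_frame("top");P=cloud(f);s=robot.sense();print(s["tcp_pos"],s["opening"])
E
```

```text
0.2 yaw 1.022 tz 0.063 F [-0.8  0.8 -0.5] t 28.47
0.4 yaw 0.824 tz 0.039 F [-0.3 -0.2 -1.4] t 28.75
0.6 yaw 0.625 tz 0.052 F [-0.4 -0.4 -1.1] t 29.03
0.8 yaw 0.425 tz 0.032 F [ 0.4  0.7 -1.3] t 29.32
1.0 yaw 0.225 tz 0.014 F [ 0.4 -1.  -0.2] t 29.6
1.2 yaw 0.026 tz 0.015 F [ 0.8 -1.4 -1.7] t 29.88
0.05 yaw -0.027 tz 0.025 F [ 2.  -0.5 -1.3] t 30.12
0.1 yaw -0.079 tz 0.069 F [ 1.6  0.1 -0.9] t 30.38
0.15 yaw -0.129 tz 0.011 F [ 0.9 -0.5 -1.3] t 30.62
0.2 yaw -0.18 tz 0.037 F [ 1.6  0.2 -1. ] t 30.88
0.25 yaw -0.23 tz 0.055 F [ 1.7 -0.  -0.2] t 31.12
0.3 yaw -0.28 tz -0.039 F [ 1.3  0.4 -0.9] t 31.38
0.35 yaw -0.328 tz 0.621 F [ 2.1 -0.8 -0.5] t 31.62
[ 0.55738945 -0.02447974  0.19858386] 0.15518025129571567
```

The stop was reached at yaw ≈ −0.29 rad, where I expected it. I'll unload within the play, lift out and check the latch.

```bash
python3 - <<'E'
from plant import robot
from h import *
p=[.5572,-.0245,.1985]
robot.goto(p,[np.pi,0,-.235]);robot.sleep(.2)
s=robot.sense();print(s["tcp_rot"][2],s["torque"].round(2),s["wrist_force"].round(1))
robot.move_straight([.5572,-.0245,.30],vel=.12)
robot.goto([.4415,.3369,.30],[np.pi,0,np.radians(83.2)]);robot.sleep(.3)
s=robot.sense();print(s["tcp_pos"],s["tcp_rot"],s["opening"],s["t"])
F={n:robot.grab_frame(n) for n in("scene","wrist","top")};pickle.dump(F,open("f3.pkl","wb"))
f=F["top"]; W=np.array([[pix(f,u,v,.127)[:2] for u in range(280,345)] for v in range(140,205)]);im=cv2.cvtColor(f["image"],cv2.COLOR_RGB2GRAY)[140:205,280:345]
r=np.hypot(W[...,0]-.5572,W[...,1]+.0245);med=np.median(im[r<.027]);k=(r<.0255)&(im<med-10);q=(W[k]*1000).astype(np.float32)
print(len(q),cv2.minAreaRect(q));V=np.linalg.svd(q-q.mean(0))[2];print(np.degrees(np.arctan2(V[0,1],V[0,0])))
a=f["image"][140:240,240:340,::-1];b=F["wrist"]["image"][100:200,200:300,::-1]
c=F["scene"]["image"][160:260,290:390,::-1]
cv2.imwrite("pics/c3.png",np.hstack([cv2.resize(i,(266,266),interpolation=cv2.INTER_CUBIC) for i in(a,b,c)]))
E
```

```text
-0.23641889293073515 [-0.01 -0.04 -0.04] [ 0.4 -0.4 -1.7]
[0.44197002 0.33619774 0.30008527] [ 3.14154237e+00 -1.73202538e-04  1.45050188e+00] 0.15294034435465526 34.8333
89 ((556.6254272460938, -23.937881469726562), (49.322200775146484, 9.603046417236328), 78.355224609375)
78.70639
```

View pics/c3.png

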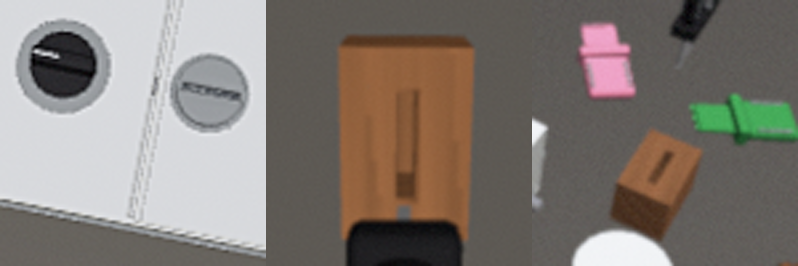

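The slot is at 78.5°, i.e. −101.5°, square to the hinge, so the latch is locked. The key hangs over the stand slot, aligned with it. Putting it back.

```bash
python3 - <<'E'
from plant import robot
from h import *
x,y=.4417,.3368
robot.move_straight([x,y,.165],attitude=[np.pi,0,np.radians(83.3)],vel=.15);robot.sleep(.3)
b=robot.sense()["wrist_force"]
r=robot.move_straight([x,y,.105],vel=.05,contact_N=6);s=robot.sense();print(r,s["tcp_pos"],(s["wrist_force"]-b).round(1))
if not r:
    r=robot.move_straight([x,y,.094],vel=.02,contact_N=4);s=robot.sense();print(r,s["tcp_pos"],(s["wrist_force"]-b).round(1),s["t"])
E
```

```text
False [0.44193773 0.33690112 0.10532299] [ 1.6 -0.2 -0.2]
True [0.44174207 0.33691427 0.09743654] [-0.2 -0.9  5.3] 38.1167
```

The shoulder rests at the height where the key was taken from. Releasing and checking.

```bash
python3 - <<'E'
from plant import robot
from h import *
robot.grip(.7);robot.sleep(.2)
x,y=.4417,.3368
robot.move_straight([x,y,.30],vel=.15);robot.sleep(.3)
f=robot.grab_frame("wrist");P=cloud(f)
print("key top",rect(P,.125,.15,(x,y),.05),"key all",rect(P,.10,.15,(x,y),.05),"stand",rect(P,.05,.066,(x,y),.07))
robot.goto([.35,.5,.35],[np.pi,0,1.3]);robot.sleep(.3)
F={n:robot.grab_frame(n) for n in("scene","top")}
P=cloud(F["top"]);print("knob",rect(P,.138,.16,(.583,.103),.06),"disc",rect(P,.121,.14,(.5572,-.0245),.045))
s=robot.sense();print(s["t"],s["wrist_force"])
cv2.imwrite("pics/end.png",np.vstack([F["top"]["image"][:300,:,::-1],F["scene"]["image"][90:,:,::-1]]))
E
```

```text
key top (705, array([441. , 336.5,  54.6,  13.1]), -6.4, np.float64(0.133)) key all (798, array([441. , 336.9,  54.6,  15.6]), -6.2, np.float64(0.1328)) stand (2443, array([441. , 337.4,  90.2,  60.1]), -7.4, np.float64(0.0588))
knob (163, array([581.7, 102.1,  56.3,  14.4]), 76.8, np.float64(0.1472)) disc (464, array([554.7, -19.7,  70.6,  58.1]), -71.4, np.float64(0.1257))
41.8833 [ 0.28759483 -0.01569356  0.1233924 ]
```

View pics/end.png

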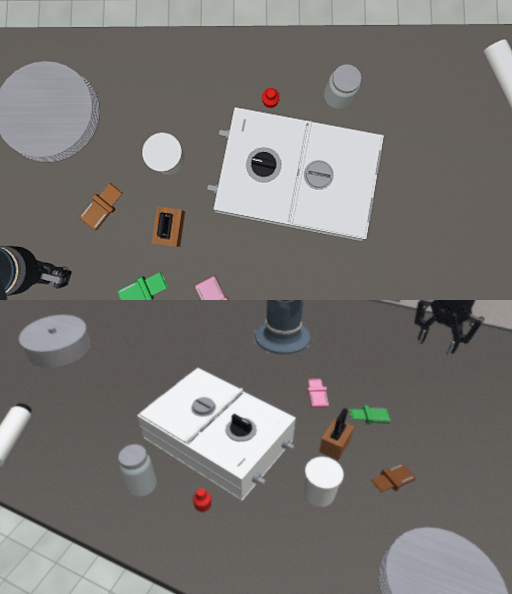

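The final view shows the cover shut, the slot square to the hinge, the key upright in the stand, and the jar, container and weight in place. One number stands out: the disc's outline grew towards the lip. I'll check the cover's tilt once more, then hand in.

```bash
python3 - <<'E'
from plant import robot
from h import *
ok=True
for n in("top","scene"):
    P=cloud(robot.grab_frame(n));d=P[...,:2]-[.5572,-.0245];g=np.radians(-11.3);xx=d@[np.cos(g),np.sin(g)];yy=d@[-np.sin(g),np.cos(g)]
    m=(abs(xx)<.1)&(yy>-.1)&(yy<.03)&(np.hypot(xx,yy)>.037)&(P[...,2]<.13)&(P[...,2]>.1)
    c=np.linalg.lstsq(np.c_[xx[m],yy[m],np.ones(m.sum())],P[m][:,2],rcond=None)[0];print(n,c.round(4));ok&=abs(c[1])<.02
if ok: robot.close_job();print("handed in")
E
```

```text
top [0.0005 0.0003 0.1119]
scene [ 0.0017 -0.0013  0.1122]
the job is handed in; nothing more can be done
handed in
```

The job is done and handed in, at about 42 s on the robot's clock (limit 72 s).

- **Knob:** I turned it clockwise until the torque rose sharply at the stop. The bar ended 1.60 rad from the hinge direction, measured with the cover still open. At the end it had not moved.
- **Cover:** I pushed it shut on its outer face. The final plane fits show a tilt of about 0.001 rad or less and the nominal height.
- **Latch:** The key's blade went in without resistance, to about 10 mm, and the stop was felt within 0.04 rad of where I expected it. The slot was measured at −101.5°, against −101.3° for locked.
- **Key:** It is back in the stand, let go, and sits within 1 mm of the stand's centre. Its top is at the same height as at the start, and it looks upright in both views.
- **Jar, container and whistle weight:** They stand in place in the last picture. I checked them only by eye.

One last check disagreed: the latch disc's outline from the top camera came out at 70 mm instead of 60 mm. I put this down to stray depth pixels on the cover's lip. The disc's height was unchanged, and the extra tilt check from two cameras found the cover flat.

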